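# Lock the trivet's pivot nut

### The arm

A 6-joint arm with a two-finger parallel gripper is mounted at the origin on the work surface. World frame = base frame: x ahead of the robot, y to its left, z up, the work surface at z = 0. Lengths are in mm, angles in rad, forces in N, time in s.
With the tool pointing down it reaches from about 350 to 875 mm from the base axis. Payload 4.2 kg.
Tool frame: the origin (TCP) lies midway between the tips of the shut fingers; the grasp point (between the pads) lies 19 mm behind it (manip.grip_depth is the distance from the TCP to the grasp point, in mm); z points along the fingers, y is the line along which they close (so a half turn about z gives the same grasp; the last joint's range is limited). The gripper opens to 85 mm and grips with 20 to 120 N. Pads are 22 mm wide; open, the fingers measure 114 mm over their backs; the gripper's body (76 mm by 85 mm) begins 54 mm behind the grasp point. The pads swing forward as they close: fully open they stand 13 mm farther back than shut.
Start: joints at [1.42, 0.385, 0.008, 0, -1.194, -0.259], TCP at [248.983, 573.242, 231.312] pointing down, gripper open.
Joint ranges: [-3.14, 3.14], [-1.21, 2.06], [-1.07, 1.41], [-3.16, 2.05], [-2.99, -0.16], [-3.1, 3.1]. Speed limits (rad/s): [2.79, 2.79, 3.14, 3.14, 3.14, 3.14].

### API

Orientations are given as a rotation vector (axis times angle).
In Python, from plant import state, vision, order, manip gives the robot as it stands. The module is installed in compiled form; this text tells all that it offers.
- The arm moves only by the tool servo_tool, never from a script. Its argument "deltas" is a list of rows, each a list of 4 numbers: the shift along the tool's x, y, z in mm, then the turn about the tool's z in degrees. A call has 1 to 20 rows; each row shifts and turns the commanded pose from where the row before left it, along the tool's axes as they then stand; what a row does not reach is not made up. A row lasts 1/8 s, in which the tool goes at most 62.5 mm and 10.7 degrees, less where a joint would pass 70% of its speed; a pose out of reach is approached as far as the arm can. A call with a gripper value outside its range is refused whole. "hand" is the closure in counts, from 0 (fully open) to 255 (shut), set as the call begins (left out, the last holds). The fingers move at their own pace and stop on an object; the grip force is fixed at half the most. Time passes only in rows, so rows that do not move let the fingers close. It gives the time, the measured TCP pose, the force, the opening and the grip force at its end, in the units of the state.
- state(): the state, without advancing time (a new reading comes with each control period).
- vision.read_camera(name): name is "side" or "top" or "wrist"; returns the picture (420x560x3 uint8, red, green, blue); there is no depth.
- vision.get_calibration(name): a dict with "camera_matrix" (3x3 intrinsics, pixels), "R" (3x3) and "t" (3): a world point X has camera coordinates R X + t; the wrist camera has in their place "T_tool_cam" (4x4, takes a point from camera to tool coordinates, whose origin is the TCP and whose axes are the flange's). Camera axes: x right, y down, z forward; pixel columns grow to the right and rows downward; lengths in mm; the calibration is good to about 2 mm. A picture is of the moment at which its call begins: read the wrist's pose just before it. get_calibration takes no time and is no camera call.
- order.sign_off(): hands the job in; it is judged then, once.
Trained networks look in the newest picture that a camera, given by its name, has taken for a name from the list of things; names that differ only in an ending like _2 or _b are one class to them, and where a whole thing is asked for, a point or a joint stands for the part that bears it (a point fixed in the world has none). Each returns a list of dicts, best first, with "confidence" (0 to 1); they miss things now and then, are a little off and sometimes report something else, mostly with a low value. They report only what shows in the picture. A call takes as long as a camera call. They do not tell look-alikes from the thing itself.
- vision.cut_out(camera, query): "mask" (420x560 bool, what is visible of it) and "box" ([left, top, right, bottom] in pixels, round what is visible of it).
The state is a dict: "t": time; "joint_positions": joint angles; "joint_velocities": joint speeds; "joint_torque": joint torques, N m; "ee_pos": TCP position; "eef_rot": TCP orientation; "ft_force": force on the tool from outside, world axes, zero at the start; "wrist_torque": the same for the moment, N m; "finger_gap": finger opening in mm; "gripper_force": force on a finger pad.
Only numpy, scipy, OpenCV 4.12 (cv2) and the standard library are available. Lean on these libraries where they do the work, as an engineer would, in place of code of your own. Each camera call takes 0.05 s, during which the arm holds its last target. There are 200 camera calls.

### The job

The steel hex nut on the trivet's pivot stud is set just right. Run the tall brass nut above it down the stud (clockwise seen from above) until it meets the lock washer on the hex nut, then tighten it firmly against it, to about 0.6 N m, so that the two are jammed together and stay so. Do not let the hex nut turn along, leave the tea things around where they are, and let go at the end.

Things in the scene. Friction and masses are not known exactly. Their poses are not given: they have to be found in the camera images.
- post: Dark steel pivot post of a swing-out copper trivet, screwed to the shelf: foot disc 90 mm across and 6 mm thick, column, copper arm and ring (118 mm across, centre 125 mm from the post along +x of this frame, everything of it below 40 mm) and an upright 10 mm threaded stud whose end is 118 mm above the shelf. Origin: on the stud's axis at shelf level; z up. It does not move, nor does the arm.
- hex_nut: Steel hex nut on the stud, 36 mm across flats, 12 mm thick; origin on the stud axis at its underside, z up. On its top lies a dark lock washer, 33 mm across, of unknown thickness (1 to 2.6 mm, not the same each time), on which the brass nut comes to bear. The hex nut is held by friction: it is dragged round clockwise once the brass nut is tightened with more than about 1.2 N m.
- hex_corner (a point): One corner of the hex nut's top face (20.8 mm from the stud axis, along the hex nut's +y): shows whether it has turned. Near the seat turn in small steps (0.02 rad or so): a torque read at rest after a larger step can come out low or even reversed, because the nut sticks by friction.
- jam_nut: Tall brass hex nut on the stud above the steel one: a flange 41 mm across and 4 mm thick at the bottom, and on it a hexagon 32 mm across flats, from 4 to 42 mm above the origin. Origin: on the stud axis at its underside, z up; x points square to one flat (flats every 60 degrees). Clockwise from above it comes down 8 mm a turn (1.27 mm per radian), with 0.06 N m of friction.
- jam_grip (a point): Point to grip on the brass nut: on the stud axis 28 mm above its underside, 14 mm below its top; the stud's end stands up to 15 mm above its top. Pinch it across two flats; open fingers swing freely round it, so go back 60 degrees for a fresh grip. About 1.2 to 3.7 rad bring it to the washer; then the torque climbs to 0.6 N m within about 0.2 rad. Friction keeps it tight.
- kettle: Copper kettle, 152 mm across, 166 mm to the top of the handle, origin under its centre, spout along -x. Bystander.
- teapot: Round blue teapot, 126 mm across, 111 mm tall, origin under its centre. Bystander.
- caddy: Clear acrylic tea caddy, 94 x 94 x 110 mm, origin under its centre. Bystander.
- honey_pot: Terracotta honey pot, 84 mm across, 91 mm tall with the dipper laid across, origin under its centre. Bystander.
Things that resemble listed ones, but are neither listed nor needed, are in the scene too. Leave any red or turquoise look-alike of the post alone.

How it is judged (in metres and radians):
At the end, for the whole second after the job is handed in: The brass nut is down on the hex nut with its washer and stays pressed on it with more than 50 N (a tightening torque of roughly 0.35 N m), at rest; the hex nut's corner is within 2 mm of where it was (it has not been dragged round) (contact force between jam_nut and hex_nut above 50 N and distance of hex_corner from where it was at the start of the episode below 0.002 m and angular speed of jam_nut below 0.05 rad/s); the robot touches nothing.
It fails at once if the hex nut is turned along (its corner moves more than 2 mm, about 0.1 rad) (distance of hex_corner from where it was at the start of the episode above 0.002 m).
It fails at once if the kettle is shifted more than 15 mm (distance of kettle from where it was at the start of the episode above 0.015 m).
It fails at once if the teapot is shifted more than 15 mm (distance of teapot from where it was at the start of the episode above 0.015 m).
It fails at once if the caddy is shifted more than 15 mm (distance of caddy from where it was at the start of the episode above 0.015 m).
It fails at once if the honey pot is shifted more than 15 mm (distance of honey_pot from where it was at the start of the episode above 0.015 m).
It also fails if it takes over 64 s, if anything falls off the work surface, if the arm or the gripper's body presses on something with over 40 N, if the wrist force passes 120 N, or if a joint passes its speed limit or range.

## Working session

There is one attempt and no reset: what is moved stays moved. The work goes in short steps, Python scripts to look and compute and a tool call to move; the robot and the scene stay as the last step left them, time stands still between calls to the robot, and variables do not carry over. Pictures are saved under pics/ and viewed, at most 10 in all, crops included, and the job is handed in when it is done.

Besides the shell and the picture viewer there is one more tool, called after ">>>" by a JSON object that holds its "fn" and its "kwargs". servo_tool: Moves the arm, as the interface text tells. Its arguments: {"type":"object","properties":{"deltas":{"type":"array"},"hand":{"type":"number"}},"required":["deltas"]}

```bash
mkdir -p pics
cat > h.py <<'E'
import numpy as np,cv2
from plant import state,vision,order,manip
from scipy.spatial.transform import Rotation as Rn
def cam(n):
    c=vision.get_calibration(n);K=np.array(c["camera_matrix"])
    if n=="wrist":
        s=state();T=np.array(c["T_tool_cam"]);B=np.eye(4);B[:3,:3]=Rn.from_rotvec(s["eef_rot"]).as_matrix();B[:3,3]=s["ee_pos"]
        M=np.linalg.inv(B@T);return K,M[:3,:3],M[:3,3]
    return K,np.array(c["R"]),np.array(c["t"])
def ray(C,uv):
    K,R,t=C;d=R.T@np.linalg.solve(K,[uv[0],uv[1],1]);return -R.T@t,d
def atz(C,uv,z):
    o,d=ray(C,uv);return o+d*(z-o[2])/d[2]
def proj(C,X):
    K,R,t=C;p=K@(R@np.array(X,float)+t);return p[:2]/p[2]
def save(n,im): cv2.imwrite("pics/"+n,im[:,:,::-1])
E
python3 - <<'E'
from h import *
print(state())
ims=[]
for n in["side","top"]:
    C=cam(n);im=vision.read_camera(n);ims.append(im)
    print(n,"cam at",ray(C,(280,210)))
    for q in["jam_nut","hex_nut","post"]:
        for r in vision.cut_out(n,q):
            b=r["box"];print(q,round(r["confidence"],2),np.round(b),r["mask"].sum(), np.round(atz(C,((b[0]+b[2])/2,(b[1]+b[3])/2),95),0))
save("a.png",cv2.resize(ims[0],(800,600)));save("b.png",cv2.resize(ims[1],(800,600)))
E
```

```text
{'t': 0.0, 'joint_positions': array([ 1.41959991e+00,  3.85548401e-01,  6.60613230e-03, -5.12901530e-04,
       -1.19401789e+00, -2.58566920e-01]), 'joint_velocities': array([-8.85135570e-04, -1.48116901e-03,  1.27891138e-03,  1.34409819e-05,
       -1.08666527e-03, -1.34234034e-03]), 'joint_torque': array([ 6.67264089e-05, -3.92295098e+01,  1.88399434e+01,  4.18635517e+00,
       -4.69582505e-03, -3.91532939e-08]), 'ee_pos': array([248.75771418, 572.7075218 , 230.21675292]), 'eef_rot': array([ 3.07368539e+00, -6.39007121e-01, -5.64972356e-04]), 'ft_force': array([-0.50451963, -0.00055449, -0.53372725]), 'wrist_torque': array([ 0.00945536, -0.04745928, -0.01632132]), 'gripper_force': 0.0, 'finger_gap': 85.33687026274694}
side cam at (array([-216.94744868, -829.69653642,  649.36082069]), array([ 0.59417254,  0.64154739, -0.48524992]))
jam_nut 0.85 [216. 248. 233. 274.] 337 [ 219. -181.   95.]
jam_nut 0.77 [266. 194. 281. 214.] 237 [470. -62.  95.]
jam_nut 0.77 [346. 180. 361. 199.] 192 [ 698. -155.   95.]
jam_nut 0.76 [183. 197. 197. 215.] 210 [303.  87.  95.]
jam_nut 0.73 [336. 341. 
[... 464 characters left out ...]
76 [ 226. -259.   95.]
post 0.73 [256. 194. 317. 241.] 1286 [ 446. -137.   95.]
post 0.33 [392. 190. 447. 247.] 2020 [ 686. -375.   95.]
top cam at (array([ 270.65857637,  -74.8284668 , 1445.18042878]), array([ 0.15309689, -0.02262971, -0.98801254]))
jam_nut 0.62 [294. 287. 309. 302.] 150 [ 222. -170.   95.]
jam_nut 0.46 [256. 206. 270. 221.] 123 [469. -54.  95.]
jam_nut 0.43 [413. 296. 430. 306.] 164 [ 202. -532.   95.]
post 0.97 [269.  89. 304. 159.] 898 [ 758. -127.   95.]
post 0.88 [173. 214. 228. 280.] 1068 [367. 137.  95.]
post 0.84 [238. 158. 277. 231.] 907 [529. -35.  95.]
post 0.81 [285. 234. 323. 311.] 1005 [ 288. -178.   95.]
post 0.57 [390. 238. 426. 314.] 930 [ 276. -495.   95.]
```

View pics/a.png

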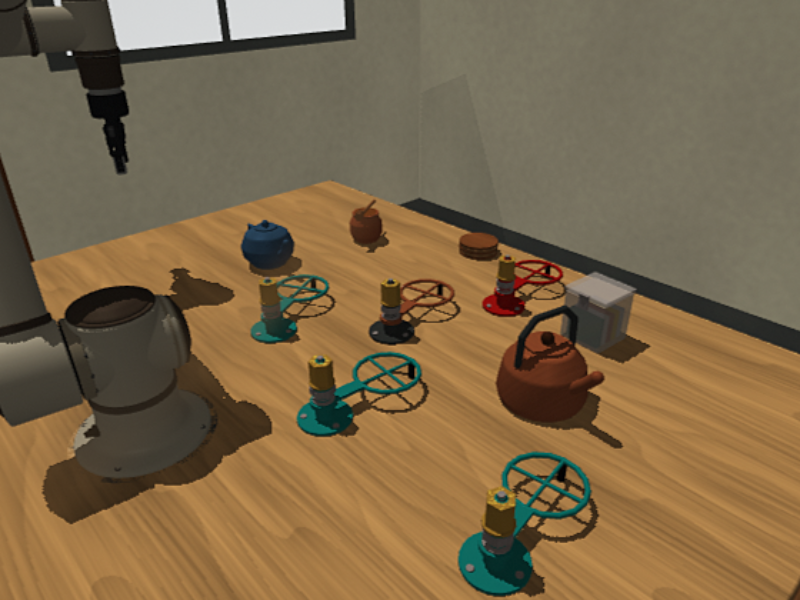

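View pics/b.png

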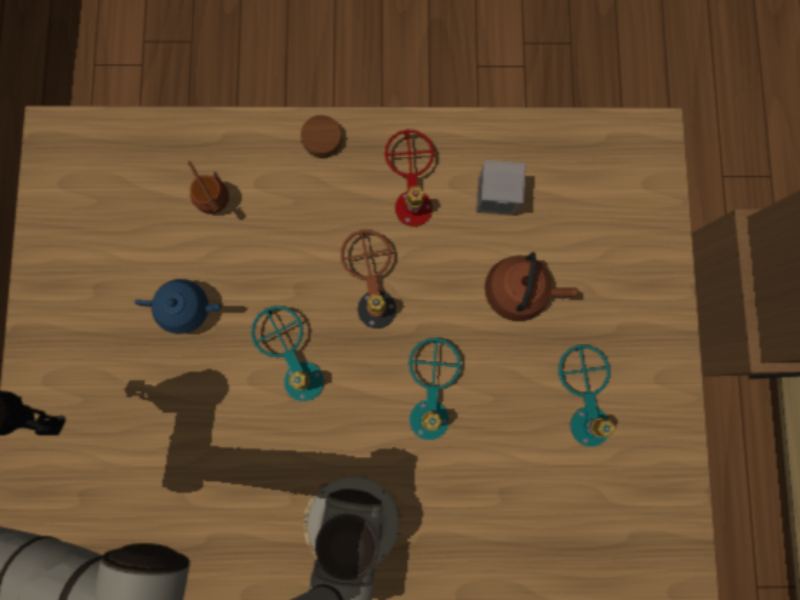

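The picture shows one dark foot with a copper arm: side (391,310)/800, top (376,305)/800. Look-alikes: turquoise at side (269,300), (321,385), (498,530), and red at (505,280). I choose the dark one, the jam_nut box at side 266,194 and top 256,206 (560-wide).

Run:
```python
from h import *
def tri(a,b):
    A=[];B=[]
    for n,uv in(("side",a),("top",b)):
        o,d=ray(cam(n),uv);d=d/np.linalg.norm(d);P=np.eye(3)-np.outer(d,d);A.append(P);B.append(P@o)
    X=np.linalg.lstsq(np.vstack(A),np.hstack(B),rcond=None)[0];return X
X=tri((273.5,204),(263,213.5));print(X)
s=state();R=Rn.from_rotvec(s["eef_rot"]).as_matrix();print(R.round(3))
print(np.array(vision.get_calibration("wrist")["T_tool_cam"]).round(2),vision.get_calibration("wrist")["camera_matrix"],manip.grip_depth)
X[2]=0
print("tool delta to above:",R.T@(X+[0,0,240]-s["ee_pos"]))
im=vision.read_camera("side");save("c.png",cv2.resize(im[180:250,240:330],None,fx=6,fy=6,interpolation=cv2.INTER_CUBIC))
```

```text
[471.98582113 -55.18261432  92.54315542]
[[ 0.917 -0.398 -0.   ]
 [-0.398 -0.917 -0.   ]
 [ 0.     0.    -1.   ]]
[[   0.     -0.95   -0.33   83.82]
 [   1.      0.      0.     -0.55]
 [  -0.     -0.33    0.95 -141.96]
 [   0.      0.      0.      1.  ]] [[304.76966692   0.         278.17448501]
 [  0.         304.76966692 210.14217024]
 [  0.           0.           1.        ]] 18.700000000000003
tool delta to above: [454.91745971 487.43583552  -8.67816547]
```

View pics/c.png

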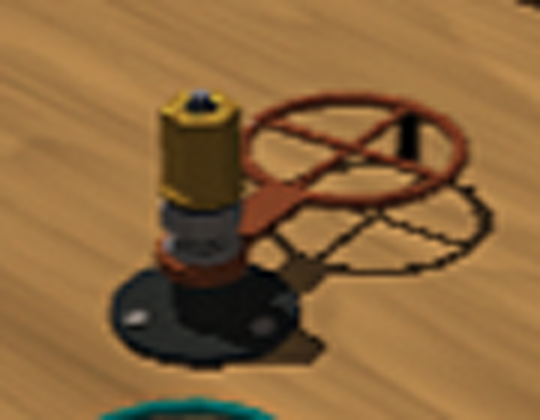

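The crop confirms a dark foot, a copper arm and a brass nut with the stud showing at the top. Moving to hover above it.

>>> {"fn": "servo_tool", "kwargs": {"deltas": [[10, 10, 0, 0], [25, 25, 0, 0], [35, 38, 0, 0], [35, 38, 0, 0], [35, 38, 0, 0], [35, 38, 0, 0], [35, 38, 0, 0], [35, 38, 0, 0], [35, 38, 0, 0], [35, 38, 0, 0], [35, 38, 0, 0], [35, 38, 0, 0], [35, 38, 0, 0], [25, 24, 0, 0], [10, 10, 0, 0], [0, 0, 0, 0], [0, 0, 0, 0]], "hand": 0}}

```text
t: 2.58
ee_pos: [471.8, -54.1, 231.4]
eef_rot: [-3.076, 0.638, 0.0]
ft_force: [0.5, 0.6, 1.1]
finger_gap: 85.3
gripper_force: 0.0
```

Run:
```python
from h import *
s=state();print(s["t"],s["joint_positions"].round(3),s["ee_pos"],s["ft_force"],s["wrist_torque"])
C=cam("wrist");im=vision.read_camera("wrist")
for q in["jam_nut","hex_nut","post"]:
    for r in vision.cut_out("wrist",q)[:4]:
        b=r["box"];print(q,round(r["confidence"],2),np.round(b),atz(C,((b[0]+b[2])/2,(b[1]+b[3])/2),95).round(0))
        if q=="jam_nut": np.save("m.npy",r["mask"])
p=proj(C,(472,-55,110));print(p)
u,v=p.astype(int);c=im[max(0,v-60):v+80,max(0,u-80):u+80];print(max(0,v-60),max(0,u-80));save("d.png",cv2.resize(c,None,fx=4,fy=4,interpolation=cv2.INTER_CUBIC));np.save("w.npy",im)
```

```text
2.575 [ 0.229  0.127 -0.345 -0.    -1.099  0.933] [471.8220304  -54.07109137 231.36477363] [0.5304396  0.56089867 1.12301509] [0.02523593 0.05177172 0.0063552 ]
jam_nut 0.85 [187. 341. 224. 386.] [320. 105.  95.]
jam_nut 0.83 [257. 171. 294. 222.] [474. -52.  95.]
jam_nut 0.6 [437. 321. 466. 340.] [ 253. -170.   95.]
hex_nut 0.56 [195. 334. 225. 356.] [342.  88.  95.]
hex_nut 0.54 [272. 167. 278. 168.] [500. -63.  95.]
hex_nut 0.53 [426. 311. 454. 323.] [ 276. -163.   95.]
hex_nut 0.43 [473.   0. 560.  93.] [ 513. -283.   95.]
post 0.61 [256. 169. 296. 219.] [476. -53.  95.]
post 0.6 [151.  18. 311. 220.] [555. -45.  95.]
post 0.56 [369. 181. 470. 341.] [ 352. -160.   95.]
[279.48650011 202.11974553]
142 199
```

View pics/d.png

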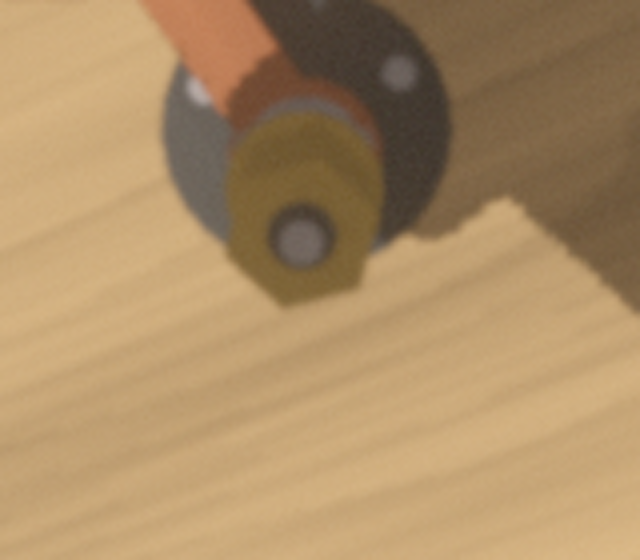

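The crop shows the stud end at about px (274,202), and the nut's hex top around it with corners near crop (287,307), (358,288), (228,250). I'll fit the position, top height and angle.

Run:
```python
from h import *
from scipy.optimize import least_squares
C=cam("wrist")
P=np.array([(287,307),(358,288),(378,214),(318,158),(248,176),(228,250)])/4.+[199-.4,142-.4]
S=np.array([301,242])/4.+[199-.4,142-.4]
best=None
for th0 in np.radians([0,20,40]):
  def f(p):
    x,y,zt,th=p
    for sg in(1,):
        H=[proj(C,(x+18.475*np.cos(th+a),y+18.475*np.sin(th+a),zt)) for a in np.radians(range(0,360,60))]
    D=[np.array(H)[np.argmin(np.linalg.norm(np.array(H)-q,axis=1))]-q for q in P]
    return np.r_[np.ravel(D),proj(C,(x,y,118))-S]
  r=least_squares(f,[472,-55,110,th0])
  if best is None or r.cost<best.cost:best=r
print(best.x,np.degrees(best.x[3])%60,best.cost,best.fun.round(1))
R=C[1];s=state();T=Rn.from_rotvec(s["eef_rot"]).as_matrix()
print("tool y yaw",np.degrees(np.arctan2(T[1,1],T[0,1])),"flat normals",(np.degrees(best.x[3])+30)%60)
print("stud at 118:",atz(C,S,118))
for zt in(103,106,110,114,118): print(zt,atz(C,P.mean(0),zt), 304.77*18.475/np.linalg.norm(P-P.mean(0),axis=1).mean())
```

```text
[ 4.75792574e+02 -5.12123007e+01  1.08426350e+02  3.82910916e-01] 21.939179418346722 3.912254288383536 [-1.1 -0.2  0.4 -0.4  0.8 -0.5  1.3 -0.6 -1.1  0.2 -0.8  0.7  0.3  0.8]
tool y yaw -113.39115032112538 flat normals 51.939179418346725
stud at 118: [476.58744253 -51.29409659 118.        ]
103 [474.34441405 -50.56277821 103.        ] 291.59366906969734
106 [475.17494597 -50.9638433  106.        ] 291.59366906969734
110 [476.28232186 -51.49859676 110.        ] 291.59366906969734
114 [477.38969775 -52.03335021 114.        ] 291.59366906969734
118 [478.49707364 -52.56810367 118.        ] 291.59366906969734
```

>>> {"fn": "servo_tool", "kwargs": {"deltas": [[2.7, -4.3, 10, 0], [0, 0, 20, -7], [0, 0, 20, -9], [0, 0, 10, -10], [0, 0, 0, -10], [0, 0, 0, -9.3], [0, 0, 0, 0], [0, 0, 0, 0], [0, 0, 0, 0]]}}

```text
t: 3.9
ee_pos: [476.5, -51.8, 171.2]
eef_rot: [-3.085, -0.593, 0.0]
ft_force: [-0.3, 0.7, 0.1]
finger_gap: 85.5
gripper_force: 0.0
```

Run:
```python
from h import *
s=state();print(s["t"],s["joint_positions"].round(3),s["ee_pos"],s["ft_force"],s["wrist_torque"])
C=cam("wrist");im=vision.read_camera("wrist")
p=proj(C,(476,-51,108));print(p)
u,v=p.astype(int);c=im[v-60:v+60,u-60:u+60];print(v-60,u-60);save("e.png",cv2.resize(c,None,fx=5,fy=5,interpolation=cv2.INTER_CUBIC));np.save("w.npy",im)
```

```text
3.9 [ 0.232  0.195 -0.428 -0.    -0.948  1.719] [476.48226909 -51.75291951 171.19675888] [-0.34763289  0.69516949  0.14167209] [0.05501767 0.00715417 0.01844843]
[277.7803535  227.75974215]
167 217
```

View pics/e.png

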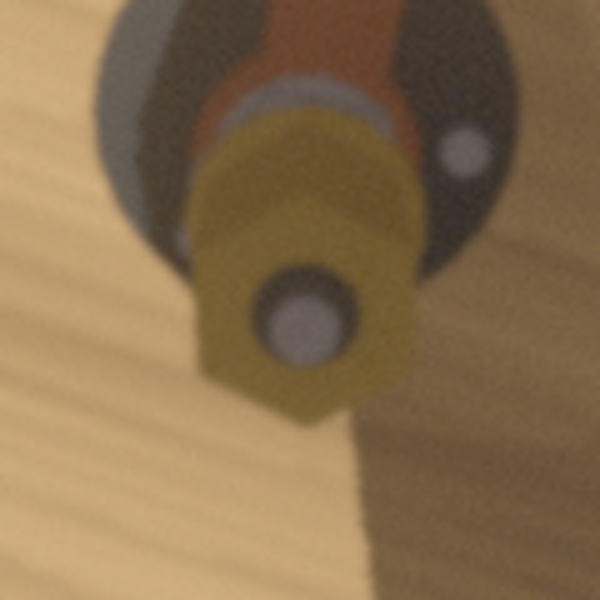

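Flats stand left and right at crop x≈195 and 420, so they are aligned with the fingers. The stud tip is at crop (304,332).

Run:
```python
from h import *
from scipy.optimize import least_squares
C=cam("wrist")
off=np.array([217-.4,167-.4])
P=np.array([(307,427),(203,377),(413,375),(305,195)])/5.+off
S=np.array([304,332])/5.+off
A=np.radians([0,60,120,180,240,300])
def f(p):
    x,y,zt,th=p
    H=np.array([proj(C,(x+18.475*np.cos(th+a),y+18.475*np.sin(th+a),zt)) for a in A])
    return np.r_[np.ravel([H[np.argmin(np.linalg.norm(H-q,axis=1))]-q for q in P]),proj(C,(x,y,118))-S]
r=least_squares(f,[476,-51,108,np.radians(22)])
print(r.x,np.degrees(r.x[3])%60,r.fun.round(1));print(atz(C,S,118))
s=state();T=Rn.from_rotvec(s["eef_rot"]).as_matrix()
print("tool delta",T.T@(np.array([r.x[0],r.x[1],r.x[2]-32.7])-s["ee_pos"]),"y yaw",np.degrees(np.arctan2(T[1,1],T[0,1]))+60)
```

```text
[ 4.75767074e+02 -5.11828788e+01  1.11004486e+02  3.91746469e-01] 22.445419330457604 [ 0.1  0.8 -1.2 -0.4  0.8 -0.5 -0.1 -0.4  0.4  0.5]
[476.040138   -50.76449859 118.        ]
tool delta [-0.42648077 -0.84463219 92.97175979] y yaw -8.23196492896534
```

>>> {"fn": "servo_tool", "kwargs": {"deltas": [[-0.4, -0.8, 10, 0], [0, 0, 20, 0], [0, 0, 20, 0], [0, 0, 20, 0], [0, 0, 15, 0], [0, 0, 8, 0], [0, 0, 0, 0], [0, 0, 0, 0]]}}

```text
t: 4.95
ee_pos: [476.2, -51.2, 78.7]
eef_rot: [3.085, 0.595, 0.002]
ft_force: [-0.6, -0.6, -0.7]
finger_gap: 85.1
gripper_force: 0.0
```

>>> {"fn": "servo_tool", "kwargs": {"deltas": [[0, 0, 0, 0], [0, 0, 0, 0], [0, 0, 0, 0], [0, 0, 0, 0], [0, 0, 0, 0], [0, 0, 0, 0], [0, 0, 0, 0], [0, 0, 0, 0]], "hand": 255}}

```text
t: 5.95
ee_pos: [476.0, -51.5, 78.8]
eef_rot: [3.084, 0.595, 0.001]
ft_force: [-1.2, -2.5, 6.0]
finger_gap: 31.2
gripper_force: 61.4
```

```bash
cat > q.py <<'E'
from h import *
s=state();T=Rn.from_rotvec(s["eef_rot"]).as_matrix()
print("t",s["t"],"q",s["joint_positions"].round(3),"pos",s["ee_pos"].round(2),"F tool",(T.T@s["ft_force"]).round(2),"M world",s["wrist_torque"].round(3),"gap",round(s["finger_gap"],2),round(s["gripper_force"],1),"yaw",np.degrees(np.arctan2(T[1,1],T[0,1])).round(2))
E
python3 q.py
```

```text
t 5.95 q [ 2.330e-01  3.190e-01 -5.450e-01  1.000e-03 -7.070e-01  1.719e+00] pos [476.   -51.51  78.77] F tool [-2.01  1.92 -5.98] M world [-0.711  0.258  0.026] gap 31.19 61.4 yaw -68.16
```

>>> {"fn": "servo_tool", "kwargs": {"deltas": [[0, 0, 0.05, 2], [0, 0, 0.1, 5], [0, 0, 0.1, 5], [0, 0, 0.1, 5], [0, 0, 0.12, 5], [0, 0, 0.12, 5], [0, 0, 0.12, 5], [0, 0, 0.12, 5], [0, 0, 0.12, 5], [0, 0, 0.12, 5], [0, 0, 0.12, 5], [0, 0, 0.12, 5], [0, 0, 0.05, 3], [0, 0, 0, 0], [0, 0, 0, 0]]}}

```text
t: 7.82
ee_pos: [476.0, -51.7, 77.4]
eef_rot: [2.968, -1.028, 0.001]
ft_force: [-0.6, -3.7, 5.8]
finger_gap: 31.4
gripper_force: 61.5
```

```bash
python3 q.py
```

```text
t 7.825 q [ 0.233  0.321 -0.546  0.001 -0.703  0.671] pos [475.97 -51.73  77.44] F tool [ 1.86  3.28 -5.78] M world [-1.119  0.188 -0.073] gap 31.37 61.5 yaw -128.19
```

>>> {"fn": "servo_tool", "kwargs": {"deltas": [[0, 0, 0.05, 2], [0, 0, 0.05, 2], [0, 0, 0.05, 2], [0, 0, 0.05, 2], [0, 0, 0, 0], [0, 0, 0, 0]]}}

```text
t: 8.57
ee_pos: [476.0, -51.8, 77.3]
eef_rot: [2.889, -1.232, 0.001]
ft_force: [-0.2, -5.0, 6.1]
finger_gap: 31.5
gripper_force: 61.5
```

```bash
python3 q.py
```

```text
t 8.575 q [ 0.232  0.321 -0.547  0.001 -0.703  0.531] pos [475.97 -51.78  77.29] F tool [ 3.51  3.63 -6.08] M world [-1.108  0.271 -0.114] gap 31.48 61.5 yaw -136.19
```

```bash
sed -i 's/print("t"/print("TZ",s["wrist_torque"][2].round(3),"j6",s["joint_torque"][5].round(3),"t"/' q.py; python3 q.py
```

```text
TZ -0.114 j6 0.091 t 8.575 q [ 0.232  0.321 -0.547  0.001 -0.703  0.531] pos [475.97 -51.78  77.29] F tool [ 3.51  3.63 -6.08] M world [-1.108  0.271 -0.114] gap 31.48 61.5 yaw -136.19
```

>>> {"fn": "servo_tool", "kwargs": {"deltas": [[0, 0, 0.04, 1.5], [0, 0, 0.04, 1.5], [0, 0, 0.04, 1.5], [0, 0, 0.04, 1.5], [0, 0, 0.02, 1], [0, 0, 0.02, 1], [0, 0, 0, 0]]}}

```text
t: 9.45
ee_pos: [475.9, -51.8, 77.1]
eef_rot: [2.796, -1.431, 0.001]
ft_force: [-1.0, -4.8, 5.5]
finger_gap: 31.2
gripper_force: 61.6
```

```bash
python3 q.py
```

```text
TZ -0.101 j6 0.079 t 9.45 q [ 0.232  0.321 -0.547  0.001 -0.703  0.392] pos [475.88 -51.8   77.08] F tool [ 3.28  3.62 -5.53] M world [-1.185  0.248 -0.101] gap 31.2 61.6 yaw -144.2
```

>>> {"fn": "servo_tool", "kwargs": {"deltas": [[0, 0, 0.02, 1]]}}

```text
t: 9.57
ee_pos: [475.9, -51.8, 77.1]
eef_rot: [2.784, -1.455, 0.001]
ft_force: [-0.4, -3.5, 6.7]
finger_gap: 31.0
gripper_force: 61.6
```

```bash
python3 q.py
```

```text
TZ 0.068 j6 0.081 t 9.575 q [ 0.232  0.321 -0.547  0.001 -0.703  0.374] pos [475.88 -51.8   77.06] F tool [ 2.69  2.34 -6.74] M world [-1.126  0.254  0.068] gap 30.99 61.6 yaw -145.19
```

>>> {"fn": "servo_tool", "kwargs": {"deltas": [[0, 0, 0.04, 1.5], [0, 0, 0.04, 1.5], [0, 0, 0.04, 1.5], [0, 0, 0.04, 1.5], [0, 0, 0.02, 1], [0, 0, 0.02, 1]]}}

```text
t: 10.32
ee_pos: [475.9, -51.8, 76.9]
eef_rot: [2.675, -1.646, 0.001]
ft_force: [-0.6, -3.6, 6.4]
finger_gap: 31.5
gripper_force: 61.7
```

```bash
python3 q.py
```

```text
TZ 0.034 j6 0.063 t 10.325 q [ 0.232  0.322 -0.547  0.001 -0.702  0.234] pos [475.88 -51.81  76.88] F tool [ 2.94  2.15 -6.39] M world [-1.147  0.38   0.034] gap 31.53 61.7 yaw -153.19
```

>>> {"fn": "servo_tool", "kwargs": {"deltas": [[0, 0, 0.04, 2], [0, 0, 0.05, 2], [0, 0, 0.05, 2], [0, 0, 0.04, 2], [0, 0, 0.02, 1], [0, 0, 0.02, 1]]}}

```text
t: 11.08
ee_pos: [475.8, -51.8, 76.7]
eef_rot: [2.522, -1.873, 0.001]
ft_force: [-0.7, -4.5, 6.3]
finger_gap: 31.7
gripper_force: 61.8
```

```bash
python3 q.py
```

```text
TZ 0.099 j6 0.063 t 11.075 q [ 0.232  0.322 -0.547  0.001 -0.702  0.06 ] pos [475.81 -51.85  76.67] F tool [ 4.07  2.   -6.28] M world [-1.118  0.344  0.099] gap 31.67 61.8 yaw -163.2
```

>>> {"fn": "servo_tool", "kwargs": {"deltas": [[0, 0, 0.04, 2], [0, 0, 0.05, 2], [0, 0, 0.05, 2], [0, 0, 0.04, 2], [0, 0, 0.02, 1], [0, 0, 0.02, 1]]}}

```text
t: 11.82
ee_pos: [475.8, -51.8, 76.4]
eef_rot: [2.349, -2.085, 0.001]
ft_force: [-1.7, -4.5, 6.4]
finger_gap: 31.1
gripper_force: 61.7
```

```bash
python3 q.py
```

```text
TZ 0.013 j6 0.064 t 11.825 q [ 0.232  0.322 -0.548  0.001 -0.701 -0.115] pos [475.77 -51.84  76.44] F tool [ 4.28  2.19 -6.36] M world [-1.157  0.382  0.013] gap 31.07 61.7 yaw -173.2
```

>>> {"fn": "servo_tool", "kwargs": {"deltas": [[0, 0, 0.04, 2], [0, 0, 0.05, 2], [0, 0, 0.05, 2], [0, 0, 0.04, 2], [0, 0, 0.02, 1], [0, 0, 0.02, 1]]}}

```text
t: 12.58
ee_pos: [475.7, -51.9, 76.2]
eef_rot: [2.158, -2.282, 0.001]
ft_force: [-1.5, -5.2, 6.7]
finger_gap: 31.4
gripper_force: 61.7
```

```bash
python3 q.py
```

```text
TZ -0.048 j6 0.064 t 12.575 q [ 0.232  0.323 -0.548  0.001 -0.701 -0.289] pos [475.73 -51.85  76.23] F tool [ 5.31  1.21 -6.66] M world [-1.126  0.41  -0.048] gap 31.38 61.7 yaw 176.8
```

>>> {"fn": "servo_tool", "kwargs": {"deltas": [[0, 0, 0.04, 2], [0, 0, 0.05, 2], [0, 0, 0.05, 2], [0, 0, 0.04, 2], [0, 0, 0.02, 1], [0, 0, 0.02, 1]]}}

```text
t: 13.32
ee_pos: [475.7, -51.8, 76.0]
eef_rot: [1.951, -2.461, 0.001]
ft_force: [-1.7, -3.5, 6.2]
finger_gap: 31.4
gripper_force: 61.7
```

```bash
python3 q.py
```

```text
TZ 0.031 j6 0.064 t 13.325 q [ 0.232  0.323 -0.548  0.001 -0.7   -0.464] pos [475.66 -51.84  75.98] F tool [ 3.76  0.86 -6.24] M world [-1.089  0.441  0.031] gap 31.41 61.7 yaw 166.8
```

>>> {"fn": "servo_tool", "kwargs": {"deltas": [[0, 0, 0.04, 2], [0, 0, 0.05, 2], [0, 0, 0.05, 2], [0, 0, 0.04, 2], [0, 0, 0.02, 1], [0, 0, 0.02, 1]]}}

```text
t: 14.08
ee_pos: [475.6, -51.8, 75.8]
eef_rot: [1.729, -2.622, 0.001]
ft_force: [-0.9, -4.3, 7.2]
finger_gap: 31.7
gripper_force: 61.7
```

```bash
python3 q.py
```

```text
TZ 0.069 j6 0.065 t 14.075 q [ 0.232  0.323 -0.548  0.001 -0.7   -0.638] pos [475.61 -51.83  75.78] F tool [ 4.32 -0.86 -7.15] M world [-1.014  0.466  0.069] gap 31.69 61.7 yaw 156.8
```

>>> {"fn": "servo_tool", "kwargs": {"deltas": [[0, 0, 0.04, 2], [0, 0, 0.05, 2], [0, 0, 0.05, 2], [0, 0, 0.04, 2], [0, 0, 0.02, 1], [0, 0, 0.02, 1]]}}

```text
t: 14.82
ee_pos: [475.6, -51.8, 75.6]
eef_rot: [1.494, -2.763, 0.001]
ft_force: [-2.2, -3.8, 7.6]
finger_gap: 31.0
gripper_force: 61.7
```

```bash
python3 q.py
```

```text
TZ -0.002 j6 0.065 t 14.825 q [ 0.233  0.324 -0.549  0.001 -0.699 -0.813] pos [475.59 -51.79  75.56] F tool [ 4.44 -0.26 -7.56] M world [-0.924  0.513 -0.002] gap 31.03 61.7 yaw 146.8
```

>>> {"fn": "servo_tool", "kwargs": {"deltas": [[0, 0, 0.04, 2], [0, 0, 0.05, 2], [0, 0, 0.05, 2], [0, 0, 0.04, 2], [0, 0, 0.02, 1], [0, 0, 0.02, 1]]}}

```text
t: 15.58
ee_pos: [475.5, -51.8, 75.3]
eef_rot: [1.247, -2.883, 0.001]
ft_force: [-1.6, -2.9, 7.0]
finger_gap: 30.8
gripper_force: 61.8
```

```bash
python3 q.py
```

```text
TZ -0.004 j6 0.065 t 15.575 q [ 0.233  0.324 -0.549  0.001 -0.699 -0.987] pos [475.54 -51.78  75.32] F tool [ 3.2  -0.85 -6.97] M world [-0.886  0.525 -0.004] gap 30.84 61.8 yaw 136.79
```

>>> {"fn": "servo_tool", "kwargs": {"deltas": [[0, 0, 0.04, 2], [0, 0, 0.05, 2], [0, 0, 0.05, 2], [0, 0, 0.04, 2], [0, 0, 0.02, 1], [0, 0, 0.02, 1]]}}

```text
t: 16.32
ee_pos: [475.5, -51.8, 75.2]
eef_rot: [0.993, -2.979, 0.001]
ft_force: [-2.7, -3.0, 6.4]
finger_gap: 31.0
gripper_force: 62.1
```

```bash
python3 q.py
```

```text
TZ 0.414 j6 -0.287 t 16.325 q [ 2.330e-01  3.240e-01 -5.490e-01  1.000e-03 -6.980e-01 -1.161e+00] pos [475.52 -51.76  75.15] F tool [ 3.93 -0.8  -6.42] M world [-0.718  0.696  0.414] gap 30.95 62.1 yaw 126.88
```

Contact at about 2.8 rad. Small steps now.

>>> {"fn": "servo_tool", "kwargs": {"deltas": [[0, 0, 0.02, 1], [0, 0, 0.02, 1]]}}

```text
t: 16.58
ee_pos: [475.5, -51.8, 75.1]
eef_rot: [0.942, -2.996, 0.001]
ft_force: [-1.4, -3.5, 7.6]
finger_gap: 31.4
gripper_force: 62.3
```

```bash
python3 q.py
```

```text
TZ 0.541 j6 -0.447 t 16.575 q [ 2.330e-01  3.240e-01 -5.490e-01  1.000e-03 -6.980e-01 -1.195e+00] pos [475.53 -51.76  75.12] F tool [ 3.19 -2.09 -7.58] M world [-0.721  0.63   0.541] gap 31.38 62.3 yaw 124.92
```

>>> {"fn": "servo_tool", "kwargs": {"deltas": [[0, 0, 0.02, 1], [0, 0, 0, 0], [0, 0, 0, 0]]}}

```text
t: 16.95
ee_pos: [475.5, -51.7, 75.1]
eef_rot: [0.917, -3.004, 0.001]
ft_force: [-3.5, -3.4, 7.3]
finger_gap: 31.1
gripper_force: 62.2
```

```bash
python3 q.py
```

```text
TZ 0.471 j6 -0.474 t 16.95 q [ 2.330e-01  3.240e-01 -5.490e-01  1.000e-03 -6.980e-01 -1.212e+00] pos [475.51 -51.72  75.09] F tool [ 4.83 -0.89 -7.3 ] M world [-0.735  0.616  0.471] gap 31.1 62.2 yaw 123.95
```

>>> {"fn": "servo_tool", "kwargs": {"deltas": [[0, 0, 0.02, 1], [0, 0, 0, 0]]}}

```text
t: 17.2
ee_pos: [475.5, -51.7, 75.1]
eef_rot: [0.891, -3.011, 0.001]
ft_force: [-2.2, -2.8, 6.8]
finger_gap: 31.1
gripper_force: 62.3
```

```bash
python3 q.py
```

```text
TZ 0.563 j6 -0.561 t 17.2 q [ 0.233  0.324 -0.549  0.002 -0.698 -1.229] pos [475.5  -51.72  75.09] F tool [ 3.4  -1.17 -6.75] M world [-0.715  0.653  0.563] gap 31.15 62.3 yaw 122.98
```

The torque is about 0.6 N m. Letting go and rising.

>>> {"fn": "servo_tool", "kwargs": {"deltas": [[0, 0, 0, 0], [0, 0, 0, 0], [0, 0, 0, 0], [0, 0, 0, 0], [0, 0, 0, 0], [0, 0, 0, 0], [0, 0, 0, 0], [0, 0, 0, 0]], "hand": 0}}

```text
t: 18.2
ee_pos: [475.8, -51.3, 74.5]
eef_rot: [-0.887, 3.014, 0.0]
ft_force: [0.8, 0.5, -0.2]
finger_gap: 85.4
gripper_force: 0.0
```

>>> {"fn": "servo_tool", "kwargs": {"deltas": [[0, 0, -5, 0], [0, 0, -15, 0], [0, 0, -20, 0], [0, 0, -25, 0], [0, 0, -25, 0], [0, 0, -10, 0], [0, 0, 0, 0], [0, 0, 0, 0], [0, 0, 0, 0]]}}

```text
t: 19.32
ee_pos: [475.2, -51.3, 173.5]
eef_rot: [0.887, -3.012, -0.0]
ft_force: [0.2, 1.1, -0.4]
finger_gap: 85.3
gripper_force: 0.0
```

```bash
python3 q.py
python3 - <<'E'
from h import *
C=cam("wrist");im=vision.read_camera("wrist");u,v=proj(C,(476,-51,95)).astype(int);print(u,v)
save("f.png",cv2.resize(im[v-60:v+60,u-60:u+60],None,fx=5,fy=5,interpolation=cv2.INTER_CUBIC))
E
```

```text
TZ 0.002 j6 -0.0 t 19.325 q [ 0.233  0.191 -0.426 -0.    -0.956 -1.231] pos [475.25 -51.34 173.51] F tool [-0.77  0.76  0.4 ] M world [-0.031  0.02   0.002] gap 85.34 0.0 yaw 122.81
277 221
```

View pics/f.png

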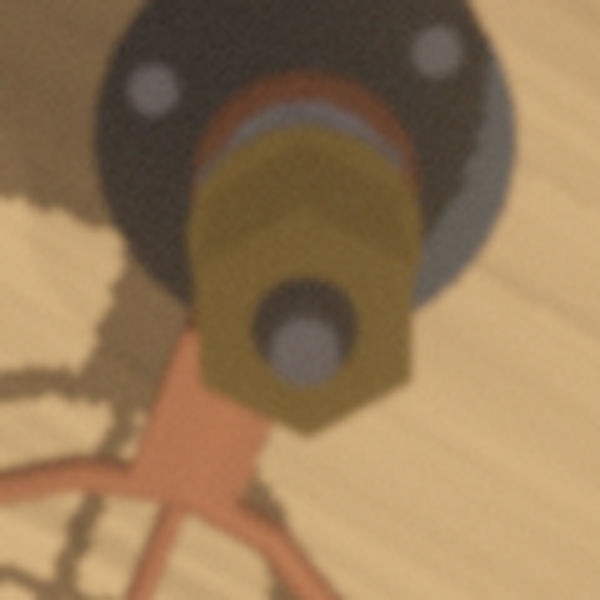

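The nut's flats stand at crop x≈195 and 413, still square to the fingers, so it has not sprung back. The arm is clear.

```bash
python3 -c "
from plant import order;print(order.sign_off())"
```

```text
the job is handed in; nothing more can be done
None
```

I ran the brass nut down about 2.8 rad to the washer, tightened it to roughly 0.6 N m and let go. It held with no spring-back. I did not measure the hex nut directly, but the torque read at most about 0.6 N m, well under the 1.2 N m that would drag it. The job is handed in; sign-off returned no verdict.

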